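# Hold a bag clip open astride the recipe card

## Robot

A 6-joint arm with a two-finger parallel gripper is mounted at the origin on the work surface. World frame = base frame: x ahead of the robot, y to its left, z up, the work surface at z = 0. Lengths are in m, angles in degrees, forces in N, time in s.
With the tool pointing down it reaches from about 0.4 to 0.825 m from the base axis. Payload 7 kg.
Tool frame: the origin (TCP) lies on the centre line of the jaws, within the pads' length; the fingertips stand 14 mm ahead of it and the grasp point (between the pads) lies 5 mm behind it; z points along the fingers, x is the direction in which the jaws open and shut, and the axes are right-handed (so a half turn about z gives the same grasp; the last joint's range is limited). The gripper opens to 88 mm and grips with 3 to 60 N. Pads are 19 mm wide; open, the fingers measure 130 mm over their backs; the gripper's body (78 mm by 193 mm) begins 47 mm behind the grasp point.
Start: joints at [-60.327, 20.546, 0.682, 0, -70.136, -16.507], TCP at [0.154, -0.657, 0.241] pointing down, gripper open.
Joint ranges: [-176.03, 176.03], [-82.01, 121.73], [-58.28, 71.71], [-173.87, 95.51], [-174.79, -0.11], [-173.66, 173.66]. Speed limits (degrees/s): [136.94, 136.94, 172.46, 180, 180, 180].

## Interface

Orientations are given as [roll, pitch, yaw] about the fixed x, y, z axes, in that order (R = Rz(yaw) Ry(pitch) Rx(roll)).
In Python, from plant import * gives the robot as it stands.
- The arm moves only by the shell command python3 -m handwheel 'ROWS' [OPENING]. ROWS is JSON, a list of rows, each a list of 2 entries, a list of its own where there are three numbers: the shift along the tool's x, y, z each as a share of 0.2 m, from -1 to 1, then the turn, a rotation vector about the tool's x, y, z each as a share of 360 degrees, from -1 to 1. In form: [[[tx, ty, tz], [ax, ay, az]], ...]. A call has 1 to 5 rows; each row is the pose to reach, as a shift and turn from the pose commanded when the call began, along the tool's axes at that moment, turning the shorter way round; what a row does not reach only later rows make up. A row lasts 1/12 s, in which the tool goes at most 41.7 mm and 7.16 degrees, less where a joint would pass 70% of its speed; a pose out of reach is approached as far as the arm can. A call with a number of a shift or a turn outside -1 to 1 is refused whole. A call with a gripper value outside its range is refused whole. OPENING is the closure, from -1 (fully open) to 1 (shut), set as the call begins (- or left out, the last holds). The fingers move at their own pace and stop on an object; the grip force is fixed at half the most. Time passes only in rows, so rows that repeat a pose let the fingers close. It gives the time, the measured TCP pose, the force and the opening at its end, in the units of the state.
- get_obs(): the state, without advancing time (a new reading comes with each control period).
- snapshot(name): name is "side" or "top" or "wrist"; returns a dict with "color" (480x640x3 uint8, red, green, blue), "z_map" (480x640 float32, m along the optical axis (not along the pixel's ray), 0 where there is no reading), "intrinsics" (3x3 intrinsics, pixels), "rvec" (rotation vector, rad) and "tvec" (3), from world to camera coordinates, as OpenCV has them. Camera axes: x right, y down, z forward; pixel columns grow to the right and rows downward; lengths in m; the calibration is good to about 2 mm. A picture is of the moment at which its call begins.
- close_job(): hands the job in, once; it reports no verdict.
The state is a dict: "clock": time; "joint_pos": joint angles; "qvel": joint speeds; "tau": joint torques, N m; "tool_pos": TCP position; "orientation": TCP orientation; "force": force on the tool from outside, world axes, zero at the start; "moment": the same for the moment, N m; "opening": finger opening in m.
Only numpy, scipy, OpenCV 4.12 (cv2) and the standard library are available. Lean on these libraries where they do the work, as an engineer would, in place of code of your own. Each camera call takes 0.05 s, during which the arm holds its last target. There are 200 camera calls.

## Task

Lift the glass canister away from in front of the recipe card and stand it upright on the cork trivet. Then squeeze the yellow clip's tails to open it off its rest, carry it over, and finish holding it upright, square to the card and wide open over the middle of the card's top edge, one jaw down each side and the clip not touching the card or its stand, so that I can slip a second card in: stay there, still squeezing, and do not let go. Leave the saffron dish and the tablespoon where they are.

Things in the scene. Friction and masses are not known exactly. Their poses are not given: they have to be found in the camera images.
- canister_center (a point): squat green-glass canister with a sealed steel lid: upright cylinder 62 mm in diameter, 88 mm tall, about 0.3 kg (varies); this point is on its axis, 44 mm above its underside; z up. It stands on the counter close in front (stand -x side) of the recipe card, wall 10 to 16 mm from it, and blocks the clip there. A small look-only latch is on the side away from the card. Grip it along the stand's y.
- trivet: fixed round cork trivet, 124 mm in diameter, 8 mm thick; origin at the centre of its underside on the counter (its top is 8 mm above the origin)
- card_stand: fixed stand with the recipe card: white card with a red band and coloured dots, standing upright in a dark wooden foot. Origin on the counter under the card; z up, x normal to the card (-x roughly towards the robot), y along it. Card 127 mm along y, 3 mm thick, its middle plane at x = 0. The foot is 150 mm along y, 20 mm high, and runs from x = -7 to +53 mm.
- card_top (a point): middle of the card's top edge, 85 mm above the counter; axes as the stand's
- clip_rest: fixed clip rest: wooden foot 60 x 110 mm (x, y), 18 mm high, with an upright steel blade 4 mm thick (along x), 90 mm long (along y), top edge 75 mm above the counter; origin on the counter under the blade. The clip starts biting the blade.
- clip: loose yellow spring clip like a big clothes peg, 45 g; origin on its pivot (steel coil, radius 5 mm), at the start 22 mm above the top of the blade it bites. z points up from jaws to tails, y is the hinge axis, x the direction in which it is squeezed and opens (across the blade). A half turn about z gives the same clip.
- clip_tails (a point): point midway between the two tails, 30 mm above the pivot, a good height to squeeze. Shut, the tails slope outwards as a V: tips 34 mm above the pivot, 55 mm over the outsides along x; 28 mm wide along y. Squeezed right in they stand parallel, 27 mm over the outsides, 4 to 42 mm above the pivot. It takes 6 N at first, 12 N at the end, then stops are met; a 30 N grip is fine.
- jaw_a (a point): inner tip edge of the jaw on the clip's +x side. Jaws are 26 mm wide along y and hang 44 mm below the pivot; fully open, the tips are 35 mm apart inside, 48 mm outside, 41 mm below the pivot
- jaw_b (a point): inner tip edge of the jaw on the clip's -x side
- clip_lever_a (a joint): angle of the +x lever in rad: 0 with the jaws biting the blade, up to 0.36 fully open; a spring closes it; both levers always move equally
- clip_lever_b (a joint): the same for the -x lever
- saffron_dish: bystander: small turquoise ceramic dish, 80 mm wide, 32 mm high; origin at the centre of its underside
- tablespoon: bystander: steel tablespoon lying on the counter, about 170 mm long along its x; origin under its middle
There are look-alikes about, which are no part of the job. What is shaped like the card_stand but turquoise is not meant.

How it is judged (in metres and radians):
On the way, in this order (a step that is already met when the one before it is completed fails the run):
1. the canister stands upright on the trivet, let go (horizontal distance between canister_center and trivet below 0.028 m and angle between canister_center's own z axis and vertical below 0.1 rad and height (world z) of canister_center between 0.047 and 0.057 m and contact force between canister and the fingers below 0.1 N and linear speed of canister below 0.02 m/s), for 0.2 s.
2. the clip is squeezed open and held in the air, off its rest (value of joint clip_lever_a above 0.24 rad and height (world z) of clip above 0.115 m and contact force between clip and the fingers above 3 N and contact force between clip and clip_rest below 0.1 N), for 0.2 s.
3. the open clip is held around the middle of the card's top edge (value of joint each of clip_lever_a, clip_lever_b above 0.24 rad and ((x of jaw_a in the frame of card_top above 0.003 m and x of jaw_b in the frame of card_top below -0.003 m) or (x of jaw_b in the frame of card_top above 0.003 m and x of jaw_a in the frame of card_top below -0.003 m)) and z of each of jaw_a, jaw_b in the frame of card_top below -0.006 m and y of clip in the frame of card_top between -0.03 and 0.03 m and angle between the x axis of clip and the x axis of card_stand, either way round below 0.35 rad and angle between clip's own z axis and vertical below 0.35 rad and contact force between clip and card_stand below 0.3 N and contact force between clip and the fingers above 3 N), for 0.2 s.
At the end, for the whole second after the job is handed in: Canister upright on the trivet (28 mm from centre). Fingers still squeeze the clip (over 3 N), levers open over 0.24 rad, a jaw tip each side of the card, over 3 mm clear and 6 mm below its top edge, within 30 mm of the middle, upright and square within 20 degrees, not touching the card (all of step 3 and horizontal distance between canister_center and trivet below 0.028 m and angle between canister_center's own z axis and vertical below 0.1 rad and height (world z) of canister_center between 0.047 and 0.057 m and linear speed of each of clip, canister below 0.02 m/s); the arm keeps its last pose, push and grip.
It fails at once if the canister is tipped over (angle between canister_center's own z axis and vertical above 0.6 rad).
It fails at once if the saffron dish is disturbed by more than 25 mm (distance of saffron_dish from where it was at the start of the episode above 0.025 m).
It fails at once if the tablespoon is disturbed by more than 25 mm (distance of tablespoon from where it was at the start of the episode above 0.025 m).
It also fails if it takes over 58 s, if anything falls off the work surface, if the arm or the gripper's body presses on something with over 40 N, if the wrist force passes 120 N, or if a joint passes its speed limit or range.

## Working session

There is one attempt and no reset: what is moved stays moved. The work goes in short steps, Python scripts to look and compute and a shell command to move; the robot and the scene stay as the last step left them, time stands still between calls to the robot, and variables do not carry over. Pictures are saved under pics/ and viewed, about 8 in all and at most 12, crops included, and the job is handed in when it is done.

```bash
mkdir -p pics; ls
cat > h.py <<'E'
from plant import *
import numpy as np, cv2, pickle
from scipy.spatial.transform import Rotation as Rn
def cam(s):
    R=cv2.Rodrigues(np.array(s['rvec'],float))[0]; t=np.array(s['tvec'],float).ravel(); return R,t,np.array(s['intrinsics'],float)
def pts(s):
    R,t,K=cam(s); z=s['z_map']; v,u=np.mgrid[:480,:640]
    P=np.stack([(u-K[0,2])/K[0,0]*z,(v-K[1,2])/K[1,1]*z,z],-1)
    return (P-t)@R
def ray(s,u,v,h):
    R,t,K=cam(s); c=-R.T@t; d=R.T@np.array([(u-K[0,2])/K[0,0],(v-K[1,2])/K[1,1],1]); return c+d*(h-c[2])/d[2]
def proj(s,p):
    R,t,K=cam(s); q=K@(R@np.array(p)+t); return q[:2]/q[2]
def save(s,n): cv2.imwrite('pics/'+n,s['color'][:,:,::-1])
def tool():
    o=get_obs(); return np.array(o['tool_pos']),Rn.from_euler('xyz',o['orientation'],degrees=True),o
def go(p,yaw):
    "shares to reach world p with tool down at yaw (x axis of tool direction, mod 180)"
    P,R,o=tool(); d=R.inv().apply(np.array(p)-P)/.2
    best=min((R.inv()*(Rn.from_euler('xyz',[180,0,yaw+k],degrees=True)) for k in(0,180)),key=lambda r:r.magnitude())
    print('shift',d.round(4),'turn',(np.degrees(best.as_rotvec())/360).round(4),'TCP',P.round(4),R.as_euler('xyz',degrees=True).round(2))
E
cat > a.py <<'E'
from h import *
for n in('top','side'):
    s=snapshot(n); save(s,n+'0.png'); pickle.dump(s,open(n+'0.pkl','wb'))
    R,t,K=cam(s); print(n,(-R.T@t).round(3),K[0,0], R[2].round(2))
print(get_obs())
E
python3 a.py
```

```text
pics
top [ 0.411 -0.01   0.952] 482.2088143221943 [ 0.14 -0.01 -0.99]
side [0.048 0.842 0.939] 574.9889339379688 [ 0.36 -0.66 -0.66]
{'clock': 0.1, 'joint_pos': array([-6.03254461e+01,  2.05884003e+01,  6.39270216e-01, -1.76238627e-02,
       -7.01350859e+01, -1.65074838e+01]), 'qvel': array([-0.07476022, -0.11558406,  0.14340448, -0.00999391, -0.10274597,
       -0.07980952]), 'tau': array([-2.94946905e-03, -5.84164381e+01,  2.93752849e+01,  7.01557472e+00,
        1.01719686e-02, -4.27323141e-05]), 'tool_pos': array([ 0.15364942, -0.6568593 ,  0.23970652]), 'orientation': array([-1.79991954e+02, -8.54528008e-02,  1.03161063e+02]), 'force': array([-0.1948572 , -0.41529257, -0.26743463]), 'moment': array([-0.00142072,  0.01565194, -0.01602636]), 'opening': 0.08763095965992401}
```

View pics/top0.png

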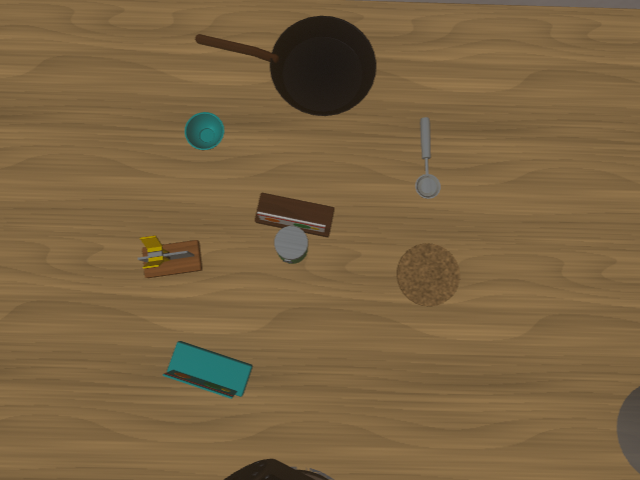

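View pics/side0.png

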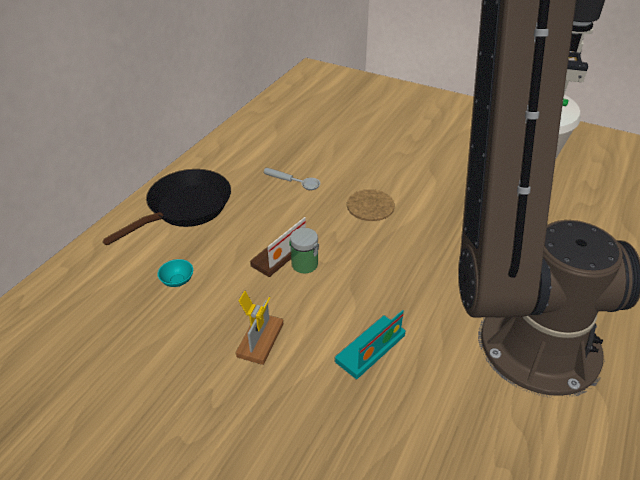

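The top view shows the canister at (292,243), card at (291,222), trivet at (428,275) and the clip at (152,252) on its rest at (172,258). The turquoise look-alike is at (208,370). The side view agrees.

```bash
cat > b.py <<'E'
from h import *
s=pickle.load(open('top0.pkl','rb')); P=pts(s); H=P[...,2]
def box(u0,u1,v0,v1):
    m=np.zeros((480,640),bool); m[v0:v1,u0:u1]=1; return m
hsv=cv2.cvtColor(s['color'],cv2.COLOR_RGB2HSV)
m=box(270,312,222,268)&(abs(H-.088)<.004)&(hsv[...,1]<60); Q=P[m]; c,r=cv2.minEnclosingCircle(Q[:,:2].astype(np.float32)); print('lid',m.sum(),np.median(Q,0).round(4),c,r)
m=box(392,465,238,312)&(H>.004)&(H<.02); Q=P[m]; c,r=cv2.minEnclosingCircle(Q[:,:2].astype(np.float32)); print('trivet',m.sum(),Q.mean(0).round(4),c,r)
def line(m,n):
    Q=P[m]; (c,sz,a)=cv2.minAreaRect((Q[:,:2]*1000).astype(np.float32)); vx,vy,_,_=cv2.fitLine((Q[:,:2]*1000).astype(np.float32),cv2.DIST_HUBER,0,.01,.01).ravel()
    print(n,m.sum(),'mean',Q.mean(0).round(4),'rect',c,sz,a,'dir',np.degrees(np.arctan2(vy,vx)))
line(box(245,345,185,245)&(H>.077)&(H<.095)&(H>0)&~(box(270,312,225,268)),'cardtop')
line(box(245,345,185,240)&(H>.013)&(H<.027),'foot')
line(box(130,215,230,285)&(H>.012)&(H<.024)&(hsv[...,1]>80),'restfoot')
line(box(130,215,230,285)&(H>.07)&(H<.08)&(hsv[...,1]<80),'blade')
y=box(125,215,225,285)&(hsv[...,0]>22)&(hsv[...,0]<35)&(hsv[...,1]>170)&(hsv[...,2]>90)
line(y,'yellow'); line(y&(H>.115),'tails'); print(np.percentile(P[y][:,2],[0,25,50,75,100]))
s2=pickle.load(open('side0.pkl','rb'));P2=pts(s2);h2=cv2.cvtColor(s2['color'],cv2.COLOR_RGB2HSV)
y2=np.zeros_like(y);y2[280:335,225:285]=1;y2&=(h2[...,0]>22)&(h2[...,0]<35)&(h2[...,1]>170)&(h2[...,2]>90)
P=P2;line(y2&(P2[...,2]>.112),'tails side')
np.savetxt('y.txt',P2[y2])
a=cv2.resize(s['color'][215:285,120:220],None,fx=4,fy=4,interpolation=cv2.INTER_CUBIC);b=cv2.resize(s2['color'][280:370,225:325],None,fx=4,fy=4,interpolation=cv2.INTER_CUBIC)
im=np.zeros((360,800,3),np.uint8);im[:280,:400]=a;im[:,400:]=b;cv2.imwrite('pics/crop.png',im[:,:,::-1])
E
python3 b.py
```

```text
lid 892 [0.5335 0.0194 0.0885] (0.5376545786857605, 0.008740292862057686) 0.04220588877797127
trivet 3148 [ 0.4882 -0.2487  0.0087] (0.49280858039855957, -0.24811667203903198) 0.09459739178419113
cardtop 176 mean [0.5763 0.0201 0.0843] rect (576.6558227539062, 19.87783432006836) (125.36591339111328, 4.045172691345215) 79.66744995117188 dir 79.79339
foot 1774 mean [0.6034 0.0149 0.0207] rect (599.7850341796875, 16.469776153564453) (149.8178253173828, 60.72703552246094) 80.08257293701172 dir 79.197136
restfoot 1181 mean [0.5028 0.2425 0.0183] rect (505.79864501953125, 252.9551544189453) (60.537818908691406, 110.39864349365234) 9.705378532409668 dir -66.24247
blade 94 mean [0.5061 0.2479 0.075 ] rect (505.31988525390625, 253.14691162109375) (4.563992500305176, 89.6853256225586) 9.547500610351562 dir -80.557465
yellow 356 mean [0.5097 0.2584 0.1198] rect (454.7861022949219, 151.18345642089844) (328.6388244628906, 55.63013458251953) 65.26551818847656 dir 14.394271
tails 164 mean [0.5111 0.2555 0.1417] rect (474.22918701171875, 132.69961547851562) (306.29248046875, 56.00640106201172) 76.51908874511719 dir 16.89505
[0.01603722 0.10145661 0.11194068 0.12735316 0.95165068]
tails side 140 mean [0.513  0.2665 0.1233] rect (501.6410827636719, 263.15966796875) (53.03742599487305, 29.342334747314453) 7.408207893371582 dir -4.7658973
```

View pics/crop.png

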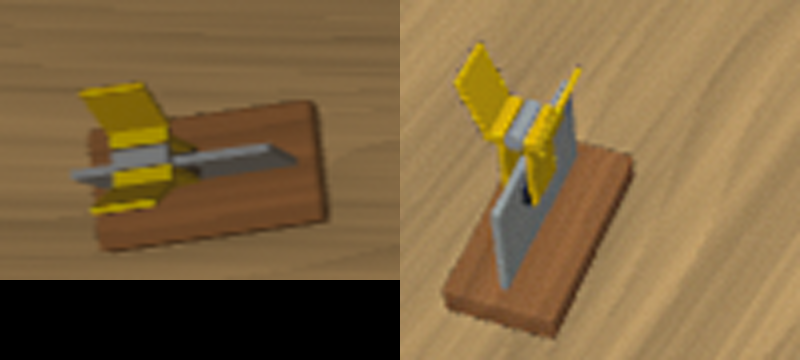

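The crop shows the clip biting the +y half of the blade, pivot near (0.503, 0.263), with its x axis at about 9.5° yaw. Next I'll compute the move to above the canister.

```bash
python3 -c "
from h import *
go([.533,.0195,.20],80)"
```

```text
shift [2.8608 2.617  0.2024] turn [-0.0001 -0.0002  0.0643] TCP [ 0.1536 -0.6569  0.2397] [-1.7999e+02 -9.0000e-02  1.0316e+02]
```

```bash
python3 -m handwheel '[[[0.14,0.13,0.01],[0,0,0]],[[0.28,0.26,0.02],[0,0,0]],[[0.42,0.39,0.03],[0,0,0]],[[0.56,0.52,0.04],[0,0,0]],[[0.7,0.65,0.05],[0,0,0]]]' -1
python3 -m handwheel '[[[0.14,0.13,0.01],[0,0,0]],[[0.28,0.26,0.02],[0,0,0]],[[0.42,0.39,0.03],[0,0,0]],[[0.56,0.52,0.04],[0,0,0]],[[0.7,0.65,0.05],[0,0,0]]]'
python3 -m handwheel '[[[0.14,0.13,0.01],[0,0,0]],[[0.28,0.26,0.02],[0,0,0]],[[0.42,0.39,0.03],[0,0,0]],[[0.56,0.52,0.04],[0,0,0]],[[0.7,0.65,0.05],[0,0,0]]]'
python3 -m handwheel '[[[0.15,0.14,0.01],[0,0,0.016]],[[0.3,0.28,0.02],[0,0,0.032]],[[0.45,0.42,0.03],[0,0,0.048]],[[0.6,0.54,0.04],[0,0,0.0643]],[[0.76,0.667,0.05],[0,0,0.0643]]]'
python3 -m handwheel '[[[0,0,0],[0,0,0]],[[0,0,0],[0,0,0]]]'
cat > w.py <<'E'
from h import *
import sys
go([.533,.0195,.055],80)
s=snapshot('wrist');save(s,sys.argv[1]+'.png');P=pts(s);H=P[...,2];hsv=cv2.cvtColor(s['color'],cv2.COLOR_RGB2HSV)
m=(abs(H-.088)<.003)&(hsv[...,1]<70)&(np.hypot(P[...,0]-.533,P[...,1]-.0195)<.06)&(P[...,0]<.562);Q=P[m]
if len(Q): print('lid',m.sum(),np.median(Q,0),(Q.max(0)+Q.min(0))/2,np.ptp(Q,axis=0),cv2.minEnclosingCircle(Q[:,:2].astype(np.float32)))
m=(H>.078)&(H<.092)&(P[...,0]>.563)&(P[...,0]<.61)&(abs(P[...,1]-.02)<.09);Q=P[m]
if len(Q): print('card',m.sum(),cv2.minAreaRect((Q[:,:2]*1000).astype(np.float32)))
print(get_obs()['force'])
E
python3 w.py w1
```

```text
clock: 0.52
tool_pos: [0.2487, -0.4896, 0.23]
orientation: [-180.0, -0.0, 103.1]
force: [1.9, -0.3, -0.0]
opening: 0.0878
clock: 0.93
tool_pos: [0.3434, -0.3236, 0.2204]
orientation: [180.0, -0.0, 103.2]
force: [1.2, 0.3, 0.3]
opening: 0.0876
clock: 1.35
tool_pos: [0.4381, -0.1575, 0.2106]
orientation: [180.0, -0.0, 103.2]
force: [0.7, 0.3, 0.1]
opening: 0.088
clock: 1.77
tool_pos: [0.5333, 0.0208, 0.2003]
orientation: [-180.0, 0.0, 79.7]
force: [1.5, -0.9, 0.3]
opening: 0.0878
clock: 1.93
tool_pos: [0.5334, 0.0208, 0.1997]
orientation: [-179.9, 0.0, 80.2]
force: [-0.6, 0.6, 0.5]
opening: 0.0877
shift [-6.300e-03  2.000e-04  7.233e-01] turn [-0.0002  0.0001  0.0005] TCP [0.5334 0.0208 0.1997] [-1.7992e+02  4.0000e-02  8.0200e+01]
lid 6666 [0.53169691 0.02206099 0.08813232] [0.53096136 0.02197971 0.08779659] [0.06197115 0.06064802 0.00558427] ((0.5316780805587769, 0.022124573588371277), 0.031804151833057404)
card 1505 ((570.835693359375, 23.664993286132812), (126.94799041748047, 15.44442367553711), 79.75003051757812)
[-1.16560634 -0.22872423  0.86095848]
```

View pics/w1.png

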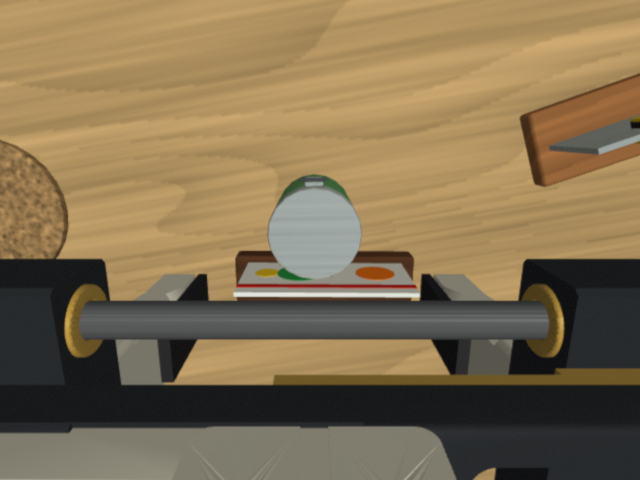

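The wrist view has the canister at (314,230), centred between the fingers, with the card behind it. Estimated position (0.532, 0.021). I'll descend, grip and lift.

```bash
python3 -m handwheel '[[[0,-0.006,0.18],[0,0,0]],[[0,-0.006,0.36],[0,0,0]],[[0,-0.006,0.54],[0,0,0]],[[0,-0.006,0.66],[0,0,0]],[[0,-0.006,0.723],[0,0,0]]]' -1
python3 -m handwheel '[[[0,0,0],[0,0,0]],[[0,0,0],[0,0,0]],[[0,0,0],[0,0,0]],[[0,0,0],[0,0,0]],[[0,0,0],[0,0,0]]]' 1
python3 -m handwheel '[[[0,0,0],[0,0,0]],[[0,0,0],[0,0,0]],[[0,0,0],[0,0,0]]]'
python3 -m handwheel '[[[0,0,-0.05],[0,0,0]],[[0,0,-0.15],[0,0,0]],[[0,0,-0.3],[0,0,0]],[[0,0,-0.45],[0,0,0]],[[0,0,-0.55],[0,0,0]]]'
python3 -m handwheel '[[[0,0,0],[0,0,0]],[[0,0,0],[0,0,0]]]'
python3 - <<'E'
from h import *
go([.488,-.248,.165],80)
s=snapshot('side');save(s,'side1.png')
E
```

```text
clock: 2.4
tool_pos: [0.5293, 0.0172, 0.0529]
orientation: [-179.8, 0.1, 79.9]
force: [0.0, 0.2, 1.0]
opening: 0.0876
clock: 2.82
tool_pos: [0.533, 0.0194, 0.0575]
orientation: [179.8, -0.1, 80.0]
force: [0.1, 1.1, 2.4]
opening: 0.0618
clock: 3.07
tool_pos: [0.5329, 0.0195, 0.0574]
orientation: [179.9, -0.1, 80.1]
force: [-0.3, 0.2, 7.0]
opening: 0.0614
clock: 3.48
tool_pos: [0.5322, 0.0192, 0.1693]
orientation: [179.9, -0.0, 80.0]
force: [1.2, -0.6, -2.5]
opening: 0.0616
clock: 3.65
tool_pos: [0.5321, 0.0194, 0.1676]
orientation: [179.9, -0.1, 80.0]
force: [-0.0, 0.0, -2.8]
opening: 0.0617
shift [-1.3551  0.0146  0.0105] turn [ 0.0004 -0.0003  0.    ] TCP [0.5321 0.0194 0.1676] [ 1.7987e+02 -1.1000e-01  8.0010e+01]
```

View pics/side1.png

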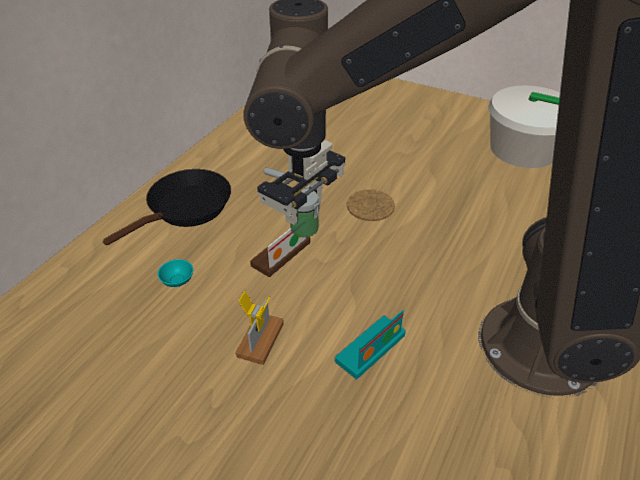

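The canister is lifted and upright at about (306,215), with 2.8 N of load on the wrist. Next I'll carry it to above the trivet.

```bash
python3 -m handwheel '[[[-0.1,0,0],[0,0,0]],[[-0.24,0.003,0],[0,0,0]],[[-0.4,0.005,0],[0,0,0]],[[-0.55,0.006,0],[0,0,0]],[[-0.7,0.007,0],[0,0,0]]]'
python3 -m handwheel '[[[-0.15,0.001,0],[0,0,0]],[[-0.3,0.003,0],[0,0,0]],[[-0.45,0.005,0],[0,0,0]],[[-0.57,0.006,0],[0,0,0]],[[-0.655,0.007,0],[0,0,0]]]'
python3 -m handwheel '[[[0,0,0],[0,0,0]],[[0,0,0],[0,0,0]],[[0,0,0],[0,0,0]]]'
python3 - <<'E'
from h import *
go([.488,-.248,.066],80)
s=snapshot('wrist');save(s,'w2.png');P=pts(s);H=P[...,2]
Q=P[(abs(H-.008)<.003)&(np.hypot(P[...,0]-.488,P[...,1]+.248)<.1)]
print(len(Q),Q.min(0),Q.max(0))
Q=P[(H>.19)&(H<.205)&(np.hypot(P[...,0]-.488,P[...,1]+.248)<.05)]
print('lid',len(Q),len(Q) and (Q.min(0),Q.max(0)))
E
```

```text
clock: 4.12
tool_pos: [0.5074, -0.1201, 0.1645]
orientation: [-179.8, 0.0, 80.0]
force: [1.1, -0.3, -1.3]
opening: 0.0616
clock: 4.53
tool_pos: [0.4859, -0.2499, 0.1643]
orientation: [-179.8, -0.0, 79.9]
force: [0.6, 0.2, -2.2]
opening: 0.0613
clock: 4.78
tool_pos: [0.4869, -0.2479, 0.1648]
orientation: [-179.9, -0.0, 80.0]
force: [0.3, 1.0, -2.1]
opening: 0.0616
shift [0.0005 0.0066 0.4942] turn [-0.0004 -0.     -0.    ] TCP [ 0.4869 -0.2479  0.1648] [-1.7987e+02 -1.0000e-02  7.9980e+01]
11260 [ 0.42637523 -0.30885835  0.00544968] [ 0.52837829 -0.18561691  0.01085559]
lid 15170 (array([ 0.45278015, -0.28329595,  0.19000267]), array([ 0.50257332, -0.21164737,  0.20499252]))
```

```bash
python3 -m handwheel '[[[0,0.003,0.13],[0,0,0]],[[0,0.006,0.27],[0,0,0]],[[0,0.006,0.39],[0,0,0]],[[0,0.006,0.46],[0,0,0]],[[0,0.006,0.49],[0,0,0]]]'
python3 -m handwheel '[[[0,0,0.005],[0,0,0]],[[0,0,0.01],[0,0,0]],[[0,0,0.01],[0,0,0]],[[0,0,0.01],[0,0,0]]]'
python3 -m handwheel '[[[0,0,0.005],[0,0,0]],[[0,0,0.008],[0,0,0]],[[0,0,0.008],[0,0,0]],[[0,0,0.008],[0,0,0]]]'
python3 -c "
from h import *
for i in range(4): snapshot('top');o=get_obs();print(o['tool_pos'],o['force'])"
```

```text
clock: 5.25
tool_pos: [0.4874, -0.2472, 0.0655]
orientation: [-179.8, -0.0, 80.1]
force: [-4.2, 5.1, 21.9]
opening: 0.0619
clock: 5.58
tool_pos: [0.4895, -0.2483, 0.0667]
orientation: [179.9, -0.0, 80.0]
force: [0.1, -0.4, -2.0]
opening: 0.0613
clock: 5.92
tool_pos: [0.4894, -0.2484, 0.0653]
orientation: [179.9, 0.0, 80.0]
force: [-1.0, 3.0, 5.6]
opening: 0.0617
[ 0.48944147 -0.24844992  0.06530959] [-1.64315478  2.71337405  5.57005159]
[ 0.48944597 -0.24846091  0.06530667] [-1.77868068  3.24434085  5.39905671]
[ 0.48943347 -0.24847873  0.06530552] [-0.95705839  3.39498639  5.85704205]
[ 0.48946109 -0.24844937  0.06531545] [-0.54546071  3.37709381  6.30285469]
```

Contact is light, so I'll release, rise slowly and check.

```bash
python3 -m handwheel '[[[0,0,0],[0,0,0]],[[0,0,0],[0,0,0]],[[0,0,0],[0,0,0]],[[0,0,0],[0,0,0]],[[0,0,0],[0,0,0]]]' -1
python3 -m handwheel '[[[0,0,-0.05],[0,0,0]],[[0,0,-0.2],[0,0,0]],[[0,0,-0.4],[0,0,0]],[[0,0,-0.55],[0,0,0]],[[0,0,-0.7],[0,0,0]]]'
python3 -m handwheel '[[[0,0,0],[0,0,0]],[[0,0,0],[0,0,0]]]'
python3 - <<'E'
from h import *
s=snapshot('wrist');P=pts(s);H=P[...,2]
m=(abs(H-.096)<.006)&(np.hypot(P[...,0]-.488,P[...,1]+.248)<.05);Q=P[m]
print(m.sum(),(Q.min(0)+Q.max(0))/2,np.ptp(Q,axis=0),np.median(Q,0),np.percentile(Q[:,2],[5,95]))
go([.5035,.2635,.21],9.5); print(get_obs()['opening'])
E
```

```text
clock: 6.53
tool_pos: [0.4888, -0.2485, 0.0643]
orientation: [-180.0, 0.0, 80.0]
force: [-0.7, 0.1, -0.7]
opening: 0.0862
clock: 6.95
tool_pos: [0.4889, -0.2485, 0.2072]
orientation: [179.9, 0.0, 80.0]
force: [1.5, -0.3, -0.3]
opening: 0.0878
clock: 7.12
tool_pos: [0.4899, -0.2487, 0.2072]
orientation: [179.7, -0.0, 80.0]
force: [-1.5, 0.4, -0.9]
opening: 0.0879
6873 [ 0.48761519 -0.24769957  0.09439407] [0.06447656 0.06118075 0.00874065] [ 0.48756457 -0.24721353  0.0961176 ] [0.09458181 0.09724641]
shift [ 2.5333 -0.3724 -0.0228] turn [ 0.0002 -0.0002  0.1959] TCP [ 0.4889 -0.2484  0.2054] [ 1.7989e+02 -2.0000e-02  8.0010e+01]
0.08765674914842564
```

```bash
python3 -m handwheel '[[[0.14,-0.02,0],[0,0,0]],[[0.3,-0.044,0],[0,0,0]],[[0.48,-0.07,0],[0,0,0]],[[0.66,-0.097,0],[0,0,0]],[[0.84,-0.124,0],[0,0,0]]]'
python3 -m handwheel '[[[0.17,-0.025,0],[0,0,0]],[[0.34,-0.05,0],[0,0,0]],[[0.51,-0.075,0],[0,0,0]],[[0.68,-0.1,0],[0,0,0]],[[0.85,-0.124,0],[0,0,0]]]'
python3 -m handwheel '[[[0.18,-0.026,0],[0,0,0]],[[0.36,-0.052,0],[0,0,0]],[[0.54,-0.078,0],[0,0,0]],[[0.7,-0.1,0],[0,0,0]],[[0.84,-0.124,0],[0,0,0]]]'
python3 -m handwheel '[[[0,0,0],[0,0,0.0196]],[[0,0,0],[0,0,0.039]],[[0,0,0],[0,0,0.0585]],[[0,0,0],[0,0,0.078]],[[0,0,0],[0,0,0.0975]]]'
python3 -m handwheel '[[[0,0,0],[0,0,0.0195]],[[0,0,0],[0,0,0.039]],[[0,0,0],[0,0,0.0585]],[[0,0,0],[0,0,0.078]],[[0,0,0],[0,0,0.098]]]'
python3 -m handwheel '[[[0,0,0],[0,0,0]],[[0,0,0],[0,0,0]],[[0,0,0],[0,0,0]]]'
cat > c.py <<'E'
from h import *
import sys
s=snapshot('wrist');save(s,sys.argv[1]+'.png');P=pts(s);H=P[...,2];hsv=cv2.cvtColor(s['color'],cv2.COLOR_RGB2HSV)
y=(hsv[...,0]>20)&(hsv[...,0]<36)&(hsv[...,1]>170)&(hsv[...,2]>70)&(np.hypot(P[...,0]-.503,P[...,1]-.2635)<.06)
for a,b in((.098,.112),(.112,.122),(.122,.14)):
    Q=P[y&(H>a)&(H<b)]
    if len(Q)>5: print(a,len(Q),Q.mean(0),cv2.minAreaRect((Q[:,:2]*1000).astype(np.float32)))
Q=P[(abs(H-.075)<.003)&(hsv[...,1]<80)&(np.hypot(P[...,0]-.503,P[...,1]-.2635)<.1)]
print('blade',cv2.minAreaRect((Q[:,:2]*1000).astype(np.float32)))
go([.5035,.2635,.122],9.5);print(get_obs()['joint_pos'])
E
python3 c.py w3
```

```text
clock: 7.58
tool_pos: [0.4924, -0.0775, 0.2032]
orientation: [-179.9, 0.0, 80.0]
force: [0.4, -0.3, -0.0]
opening: 0.0873
clock: 8.0
tool_pos: [0.4976, 0.0944, 0.2034]
orientation: [-179.9, 0.1, 80.0]
force: [1.1, -0.4, 0.8]
opening: 0.0879
clock: 8.42
tool_pos: [0.5025, 0.2645, 0.203]
orientation: [-179.9, 0.1, 80.1]
force: [1.5, -0.2, -1.3]
opening: 0.0875
clock: 8.83
tool_pos: [0.5193, 0.2443, 0.2013]
orientation: [-177.2, -0.2, 48.0]
force: [0.4, -0.6, 0.3]
opening: 0.0879
clock: 9.25
tool_pos: [0.542, 0.1975, 0.1843]
orientation: [-167.2, -0.9, 30.8]
force: [-0.3, -1.2, 0.0]
opening: 0.0874
clock: 9.5
tool_pos: [0.5422, 0.1982, 0.1855]
orientation: [-167.4, -1.0, 31.0]
force: [-0.3, -0.2, -0.0]
opening: 0.0873
0.098 1891 [0.50313717 0.26091476 0.10319002] ((504.02142333984375, 261.0679931640625), (33.234535217285156, 27.65419578552246), 9.819490432739258)
0.112 856 [0.50142933 0.26042664 0.11711934] ((503.6537170410156, 261.0), (41.211849212646484, 27.897348403930664), 10.194108963012695)
0.122 1669 [0.50239251 0.26089984 0.1292943 ] ((504.01708984375, 261.1765441894531), (54.363807678222656, 27.919055938720703), 9.39456558227539)
blade ((504.9711608886719, 255.68052673339844), (4.088367462158203, 89.94368743896484), 9.650009155273438)
shift [-0.0039 -0.2992  0.3936] turn [-0.0353  0.0038  0.0599] TCP [0.5422 0.1985 0.1857] [-167.35   -1.04   31.04]
[  30.7239673    15.49884927   -9.44966765  -14.01314966  -64.76003437
 -173.60100842]
```

View pics/w3.png

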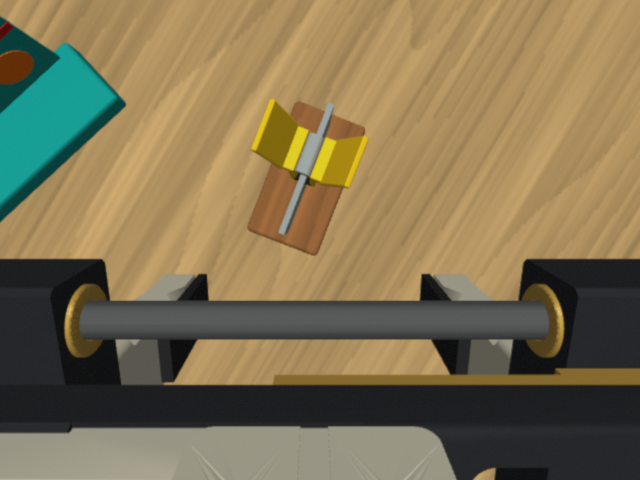

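The rotation ran joint 6 into its range limit, which tilted the tool. The clip shows at about (312,150), pivot near (0.504, 0.261), yaw 9.7°. I'll rotate the other way, to yaw 189.6°.

Run:
```python
from h import *
def g2(p,y):
    P,R,o=tool(); r=R.inv()*Rn.from_euler('xyz',[180,0,y],degrees=True)
    print((R.inv().apply(np.array(p)-P)/.2).round(4),(np.degrees(r.as_rotvec())/360).round(4))
g2([.504,.2612,.22],60)
```

```text
[ 0.0012 -0.3956 -0.0869] [-0.0336 -0.0117 -0.0798]
```

```bash
python3 -m handwheel '[[[0,-0.08,-0.02],[-0.0068,-0.0023,-0.016]],[[0,-0.16,-0.035],[-0.0135,-0.0047,-0.032]],[[0,-0.24,-0.05],[-0.02,-0.007,-0.048]],[[0,-0.32,-0.07],[-0.027,-0.0094,-0.064]],[[0.001,-0.3956,-0.087],[-0.0336,-0.0117,-0.08]]]'
python3 -m handwheel '[[[0,0,0],[0,0,0]],[[0,0,0],[0,0,0]]]'
python3 -c "
from h import *
go([.504,.2612,.21],60)"
```

```text
clock: 9.97
tool_pos: [0.5038, 0.2625, 0.2211]
orientation: [179.9, -0.0, 60.4]
force: [-0.2, 0.0, 0.3]
opening: 0.0877
clock: 10.13
tool_pos: [0.5032, 0.2628, 0.2208]
orientation: [-180.0, -0.1, 60.2]
force: [-0.3, -0.6, 0.0]
opening: 0.0873
shift [-0.005   0.0075  0.0542] turn [-0.     -0.0003  0.0006] TCP [0.5032 0.2628 0.2208] [-1.7999e+02 -1.0000e-01  6.0220e+01]
```

```bash
python3 -m handwheel '[[[0,0,0],[0,0,-0.018]],[[0,0,0],[0,0,-0.036]],[[0,0,0],[0,0,-0.054]],[[0,0,0],[0,0,-0.072]],[[0,0,0],[0,0,-0.09]]]'
python3 -m handwheel '[[[0,0,0],[0,0,-0.018]],[[0,0,0],[0,0,-0.036]],[[0,0,0],[0,0,-0.054]],[[0,0,0],[0,0,-0.072]],[[0,0,0],[0,0,-0.09]]]'
python3 -m handwheel '[[[0,0,0],[0,0,-0.018]],[[0,0,0],[0,0,-0.036]],[[0,0,0],[0,0,-0.054]],[[0,0,0],[0,0,-0.072]],[[0,0,0],[0,0,-0.09]]]'
python3 -m handwheel '[[[0,0,0],[0,0,-0.018]],[[0,0,0],[0,0,-0.036]],[[0,0,0],[0,0,-0.054]],[[0,0,0],[0,0,-0.072]],[[0,0,0],[0,0,-0.09]]]'
python3 -m handwheel '[[[0,0,0],[0,0,0]],[[0,0,0],[0,0,0]]]'
python3 c.py w4
```

```text
clock: 10.55
tool_pos: [0.5044, 0.2606, 0.2201]
orientation: [-180.0, -0.1, 92.6]
force: [-0.6, 0.0, 0.3]
opening: 0.0874
clock: 10.97
tool_pos: [0.5044, 0.2605, 0.22]
orientation: [180.0, -0.1, 125.0]
force: [-0.7, 0.9, 0.2]
opening: 0.0876
clock: 11.38
tool_pos: [0.5044, 0.2605, 0.22]
orientation: [179.9, -0.1, 157.4]
force: [-0.0, 0.5, 0.4]
opening: 0.0875
clock: 11.8
tool_pos: [0.5044, 0.2605, 0.22]
orientation: [179.9, -0.0, -170.2]
force: [0.4, 0.1, -0.3]
opening: 0.0881
clock: 11.97
tool_pos: [0.5044, 0.2606, 0.2201]
orientation: [179.9, -0.0, -170.7]
force: [0.3, 0.3, 0.4]
opening: 0.0877
0.098 1397 [0.50429797 0.26098485 0.10333134] ((504.2703857421875, 261.3271484375), (35.58810806274414, 27.48876953125), 10.0883207321167)
0.112 634 [0.5043531  0.26043212 0.11718942] ((503.79010009765625, 261.2746887207031), (43.86595916748047, 27.575302124023438), 9.825654983520508)
0.122 1165 [0.50390827 0.26067888 0.12936388] ((503.9909973144531, 261.2711181640625), (54.11545944213867, 27.618196487426758), 9.561888694763184)
blade ((505.0482177734375, 256.4514465332031), (3.8295655250549316, 89.71018981933594), 9.707716941833496)
shift [0.0019 0.0141 0.4909] turn [ 0.0002 -0.     -0.0005] TCP [0.5044 0.2607 0.2202] [ 1.7993e+02 -1.0000e-02 -1.7069e+02]
[ 47.03350855  11.33098211 -14.80992354  -0.06782551 -63.82301747
 -37.69768476]
```

Aligned over the clip to within 1 mm. I'll descend and squeeze.

```bash
python3 -m handwheel '[[[0,0,0.12],[0,0,0]],[[0,0,0.25],[0,0,0]],[[0,0,0.37],[0,0,0]],[[0,0,0.45],[0,0,0]],[[0,0,0.49],[0,0,0]]]' -1
python3 -m handwheel '[[[0,0,0],[0,0,0]],[[0,0,0],[0,0,0]],[[0,0,0],[0,0,0]],[[0,0,0],[0,0,0]],[[0,0,0],[0,0,0]]]' 1
python3 -m handwheel '[[[0,0,0],[0,0,0]],[[0,0,0],[0,0,0]],[[0,0,0],[0,0,0]],[[0,0,0],[0,0,0]],[[0,0,0],[0,0,0]]]'
python3 - <<'E'
from h import *
s=snapshot('side');cv2.imwrite('pics/side2.png',cv2.resize(s['color'][200:380,170:410],None,fx=3,fy=3)[:,:,::-1])
E
```

```text
clock: 12.43
tool_pos: [0.5033, 0.2601, 0.1199]
orientation: [-180.0, -0.2, -170.6]
force: [-0.1, -0.3, -1.3]
opening: 0.0875
clock: 12.85
tool_pos: [0.5047, 0.2615, 0.1235]
orientation: [179.9, 0.1, -170.4]
force: [0.1, 0.9, -0.5]
opening: 0.06
clock: 13.27
tool_pos: [0.5043, 0.2611, 0.1224]
orientation: [179.9, 0.0, -170.4]
force: [-0.7, 0.3, -0.7]
opening: 0.0267
```

View pics/side2.png

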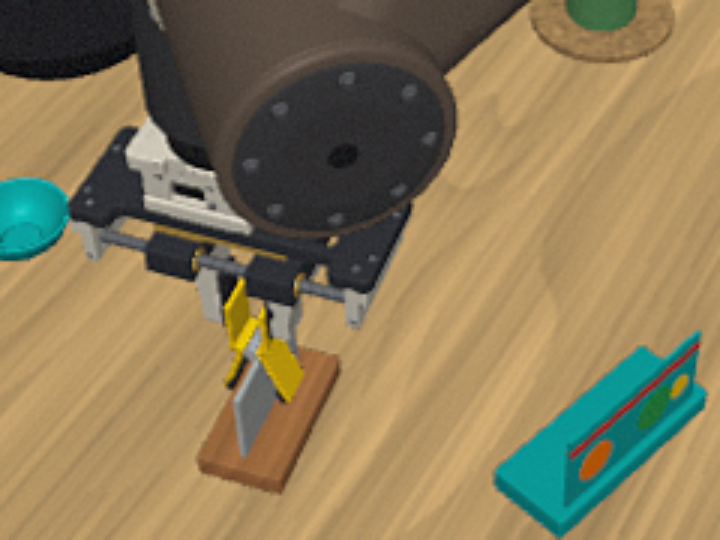

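The tails are fully squeezed (26.7 mm), and the jaws are open around the blade at about (262,370). I'll lift straight up.

```bash
python3 -m handwheel '[[[0,0,-0.04],[0,0,0]],[[0,0,-0.12],[0,0,0]],[[0,0,-0.24],[0,0,0]],[[0,0,-0.36],[0,0,0]],[[0,0,-0.45],[0,0,0]]]'
python3 -m handwheel '[[[0,0,0],[0,0,0]],[[0,0,0],[0,0,0]],[[0,0,0],[0,0,0]],[[0,0,0],[0,0,0]]]'
python3 -c "
from h import *
print(get_obs()['opening']);go([.5765,.020,.212],-10)"
```

```text
clock: 13.73
tool_pos: [0.5048, 0.2612, 0.215]
orientation: [179.9, 0.1, -170.4]
force: [1.0, 0.7, 0.5]
opening: 0.0264
clock: 14.07
tool_pos: [0.5038, 0.2606, 0.2115]
orientation: [180.0, -0.1, -170.4]
force: [0.5, 0.1, -0.5]
opening: 0.0268
0.02684792917536157
shift [-0.1581 -1.2469 -0.0031] turn [ 0.     -0.0002  0.0544] TCP [0.5038 0.2606 0.2115] [ 1.7997e+02 -6.0000e-02 -1.7041e+02]
```

```bash
python3 -m handwheel '[[[-0.01,-0.08,0],[0,0,0]],[[-0.03,-0.22,0],[0,0,0]],[[-0.045,-0.36,0],[0,0,0]],[[-0.065,-0.5,0],[0,0,0]],[[-0.08,-0.64,0],[0,0,0]]]'
python3 -m handwheel '[[[-0.02,-0.14,0],[0,0,0.01]],[[-0.035,-0.28,0],[0,0,0.022]],[[-0.05,-0.42,0],[0,0,0.034]],[[-0.068,-0.53,0],[0,0,0.046]],[[-0.078,-0.607,0],[0,0,0.0544]]]'
python3 -m handwheel '[[[0,0,0],[0,0,0]],[[0,0,0],[0,0,0]],[[0,0,0],[0,0,0]],[[0,0,0],[0,0,0]]]'
cat > d.py <<'E'
from h import *
import sys
go([.5765,.020,.132],-10);print(get_obs()['opening'],get_obs()['force'])
s=snapshot('wrist');save(s,sys.argv[1]+'w.png');P=pts(s);H=P[...,2];hsv=cv2.cvtColor(s['color'],cv2.COLOR_RGB2HSV)
y=(hsv[...,0]>20)&(hsv[...,0]<36)&(hsv[...,1]>170)&(hsv[...,2]>60)&(H>.05)&(np.hypot(P[...,0]-.577,P[...,1]-.02)<.08);Q=P[y]
if len(Q): print('clip',len(Q),Q.min(0),Q.max(0),cv2.minAreaRect((Q[:,:2]*1000).astype(np.float32)))
m=(abs(H-.085)<.004)&(np.hypot(P[...,0]-.577,P[...,1]-.02)<.09)&~y;Q=P[m]
if len(Q)>5: print('card',len(Q),Q.mean(0),cv2.minAreaRect((Q[:,:2]*1000).astype(np.float32)))
m=(abs(H-.020)<.003)&(np.hypot(P[...,0]-.6,P[...,1]-.02)<.11);Q=P[m]
if len(Q)>5: print('foot',len(Q),cv2.minAreaRect((Q[:,:2]*1000).astype(np.float32)))
t=snapshot('side');im=np.hstack([cv2.resize(s['color'],(400,300)),cv2.resize(t['color'][170:290,220:380],(400,300),interpolation=cv2.INTER_CUBIC)])
cv2.imwrite('pics/'+sys.argv[1]+'.png',im[:,:,::-1])
E
python3 d.py d1
```

```text
clock: 14.48
tool_pos: [0.5412, 0.1362, 0.2112]
orientation: [180.0, -0.1, -170.4]
force: [-0.2, -0.3, 0.3]
opening: 0.0267
clock: 14.9
tool_pos: [0.5769, 0.0182, 0.211]
orientation: [180.0, -0.1, 169.7]
force: [0.2, 0.8, -0.5]
opening: 0.0264
clock: 15.23
tool_pos: [0.5767, 0.021, 0.2117]
orientation: [179.9, -0.0, 170.1]
force: [0.4, 0.2, 0.6]
opening: 0.0263
shift [-0.     -0.0056  0.3986] turn [ 0.0002 -0.0001  0.0003] TCP [0.5767 0.021  0.2117] [ 1.7994e+02 -4.0000e-02  1.7010e+02]
0.026340675722144418 [0.36528102 0.164089   0.64332625]
clip 3990 [ 0.55063613 -0.04401018  0.1397571 ] [0.60038914 0.03656354 0.35592619] ((571.370361328125, -4.238014221191406), (80.1483154296875, 47.16895294189453), 79.94096374511719)
card 475 [ 0.57169018 -0.0039921   0.08522569] ((571.9204711914062, -1.4198112487792969), (75.59198760986328, 2.6353378295898438), 80.04655456542969)
foot 8718 ((597.7764282226562, 10.747505187988281), (132.423828125, 59.96940612792969), 79.87216186523438)
```

View pics/d1.png

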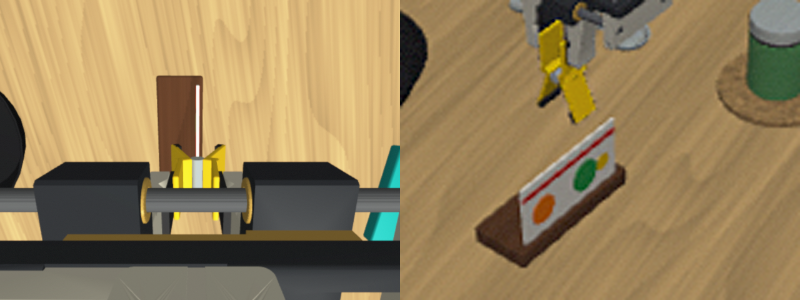

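The wrist image (left half) shows the open clip at (198,180), straddling the line of the card edge at (198,125). The side view (right half) shows it above the card's middle, with the canister on the trivet. It is aligned to under 1 mm, so I'll lower it.

```bash
python3 -m handwheel '[[[0.002,0,0.06],[0,0,0]],[[0.003,0,0.14],[0,0,0]],[[0.003,0,0.21],[0,0,0]],[[0.003,0,0.27],[0,0,0]],[[0.003,0,0.3],[0,0,0]]]'
python3 -m handwheel '[[[0,0,0.03],[0,0,0]],[[0,0,0.06],[0,0,0]],[[0,0,0.08],[0,0,0]],[[0,0,0.095],[0,0,0]],[[0,0,0.1],[0,0,0]]]'
python3 -m handwheel '[[[0,0,0],[0,0,0]],[[0,0,0],[0,0,0]],[[0,0,0],[0,0,0]],[[0,0,0],[0,0,0]],[[0,0,0],[0,0,0]]]'
python3 d.py d2
```

```text
clock: 15.75
tool_pos: [0.5755, 0.0211, 0.1506]
orientation: [180.0, -0.1, 170.1]
force: [-0.1, -0.7, -0.3]
opening: 0.0264
clock: 16.17
tool_pos: [0.5764, 0.0206, 0.1319]
orientation: [179.9, -0.0, 170.0]
force: [-0.6, -0.6, -0.3]
opening: 0.0262
clock: 16.58
tool_pos: [0.5766, 0.0206, 0.1324]
orientation: [179.9, 0.0, 170.0]
force: [1.5, -0.0, -0.3]
opening: 0.0264
shift [-0.0002 -0.003   0.0018] turn [0.0002 0.0001 0.    ] TCP [0.5766 0.0206 0.1324] [1.7991e+02 2.0000e-02 1.7001e+02]
0.02639562984659574 [ 1.49481434 -0.00940274 -0.27120576]
clip 3996 [ 0.55056239 -0.04445761  0.05972817] [0.60048723 0.03619057 0.27652144] ((571.223388671875, -4.862556457519531), (79.89849853515625, 47.293148040771484), 79.94798278808594)
card 827 [0.5728822  0.00309043 0.08524857] ((571.3703002929688, 20.996536254882812), (120.77664184570312, 11.574880599975586), 79.9564437866211)
foot 11962 ((599.1878662109375, 18.79290008544922), (148.81515502929688, 59.949764251708984), 79.81880950927734)
```

View pics/d2.png

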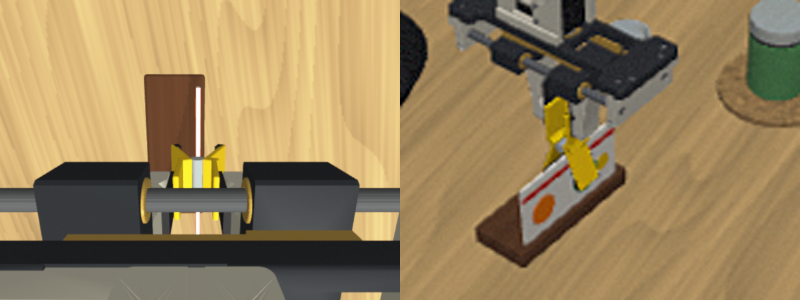

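The clip straddles the card's top edge at its middle: in the wrist image (left half) it is at (198,180) with the card line centred, and in the side view (right half) it is at (570,150). Force is about zero and it is still fully squeezed, so I'm handing in.

```bash
python3 -c "
from plant import *
print(close_job())"
```

```text
the job is handed in; nothing more can be done
None
```

The job is handed in at about 17 s of the 58 s allowed. The canister is on the trivet, and the squeezed-open clip is held over the middle of the card's top edge. I never moved the gripper near the saffron dish or tablespoon, though I made no final position check on either.

**Canister:** I gripped it along the stand's y, lifted it clear of the card and released it on the trivet. The wrist camera put it within about 1–2 mm of the trivet's centre, with its lid level at about 0.096 m.

**Clip:** I squeezed the tails fully and lifted it straight off the blade. I then lowered it over the card with its pivot about 22 mm above the top edge, so the jaw tips should be about 19 mm below that edge.

**Last checks:**
- **Grip:** the finger opening was 26.4 mm, so the clip is fully open.
- **Squareness:** tool yaw was 170.0° against a card normal of about -10°, which is the same direction half a turn round. The tool was vertical to 0.1°.
- **Centring:** the clip was within about 1 mm of the card's plane and about 1–3 mm of its middle.
- **Contact:** the wrist force was 1.5 N or less, in the range of its noise, and the last picture showed a jaw on each side of the card.

**What disagreed or went wrong:**
- The top and wrist cameras differed by 2–4 mm along y on the card and canister. This is well inside the tolerances.
- On the way to the clip, my first turn ran joint 6 into its range limit and tilted the tool. I undid it in free air and turned the other way. The reading was -173.60° against a range of -173.66°, so it came very close to the limit without passing it in the readings I saw.
- While lowering the canister I saw a brief 22 N force just above the trivet. It was gone by the next reading.

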